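# Find which way the locking cap turns and hold it lifted off

### The job

Two small gas sample bottles stand in the rack. Take off the cap that has the straight grip bar across its top: it is a quarter-turn locking cap, but nobody knows whether this bottle unlocks clockwise or anticlockwise, so find out by trying it both ways, then turn it a quarter turn the way it goes and lift it straight off. Finish while still gripping it, right side up and still, in the air about 10 cm above where it sat; leave the round-knob cap and the other things on the bench alone.

Things in the scene. Friction and masses are not known exactly. Their poses are not given: they have to be found in the camera images.
- bar_cap: The cap to take off: plain steel, loose, 0.08 to 0.17 kg. Fluted round skirt 51 mm in diameter, 28 mm tall, with an upright grip bar across its top, 51 mm tall over all. Origin: centre of the skirt's lower edge, z up. It sits locked on either bottle, origin 119 mm above the bench, 1 to 2 mm of sideways play, its x axis along the rack's x within 0.05 rad.
- bar_grip (a point): Middle of the grip bar, 39 mm above the cap's origin on its axis; same axes as the cap. The bar is 12 mm thick (along x), 44 mm long (along y); it stands 23 mm proud of the skirt's flat top and ends 12 mm above this point, so fingertips that come down beside it must stop at least 2 mm above the skirt top, 11 mm below this point.
- bar_lock (a point): Point on the axis in the middle of the cap's skirt, 14 mm above its origin. The lock inside is hidden and its hand varies: turned the wrong way the cap meets a hard stop after 0.1 to 0.3 rad; the other way it turns freely and level (no spring), is free to lift after about 0.9 rad and meets a stop at about 1.85 rad; 1.4 rad is a good amount. Locked, it lifts only about 2 mm.
- knob_cap: The other cap, on the other bottle: same steel skirt (51 mm diameter, 28 mm tall) but with a round knob 30 mm in diameter on a thin stem on top, 51 mm tall over all. Origin: centre of the skirt's lower edge. Leave it alone.
- knob_cap_edge (a point): A point on the outside of the round-knob cap's skirt, 25.5 mm from its axis, 14 mm above its lower edge; it moves when that cap is turned.
- rack: Fixed aluminium rack, base 90 x 260 x 12 mm with a back rail 46 mm high, holding two fixed grey bottles (54 mm diameter) upright 75 mm to either side of its centre along its y. Origin: centre of the base's underside, on the bench; x points away from the robot, z up. Bottle shoulders are 117 mm, neck mouths 141 mm above the bench.
- stopper: Loose small grey rubber stopper, 23 mm diameter, 22 mm tall, on the rack's base between the bottles. Origin: centre of its underside. Bystander.
- jar: Loose sample jar, 52 mm diameter, 60 mm tall, near left. Origin: centre of its underside. Bystander.
- timer: Loose bench timer, 71 x 71 x 20 mm, near right. Origin: centre of its underside. Bystander.
- beaker: Loose glass beaker, 71 mm diameter, 88 mm tall, far right. Origin: centre of its underside. Bystander.
- reagent: Loose reagent bottle with a screw cap, 72 mm diameter, 135 mm tall, behind the rack and a fixed grey cup (80 mm diameter, 101 mm tall). Origin: centre of its underside. Bystander.
- flask: Loose conical flask with a stopper, 69 mm diameter, 153 mm tall, far left. Origin: centre of its underside. Bystander.
Not all that is in view belongs to the job. Leave any purple or yellow look-alike of the bar_cap alone.

How it is judged:
By the outcome, as a careful person would: the job done as asked, in the order asked, and still so for the second after the job is handed in, while the arm keeps its last pose, push and grip.
It also fails if it takes over 48 s, if anything falls off the work surface, if the arm or the gripper's body presses on something with over 40 N, if the wrist force passes 120 N, or if a joint passes its speed limit or range.

### The arm

A 6-joint arm with a two-finger parallel gripper is mounted at the origin on a cart in front of the work surface, level with it; the furniture and walls round the work are solid. World frame = base frame: x ahead of the robot, y to its left, z up, the work surface at z = 0. Lengths are in m, angles in rad, forces in N, time in s.
With the tool pointing down it reaches from about 0.35 to 0.975 m from the base axis. Payload 4.9 kg.
Tool frame: the origin (TCP) lies on the centre line of the jaws, within the pads' length; the fingertips stand ahead of it and the grasp point (between the pads) is the TCP (manip.tip_extent is the z of the fingertips in the tool frame, in m); z points along the fingers, y is the line along which they close (so a half turn about z gives the same grasp; the last joint's range is limited). The gripper opens to 85 mm and grips with 20 to 120 N. Pads are 22 mm wide; open, the fingers measure 114 mm over their backs; the gripper's body (76 mm by 85 mm) begins 54 mm behind the grasp point. The pads swing forward as they close: fully open they stand 13 mm farther back than shut.
Start: joints at [-1.339, 0.053, 1.613, -0, 1.476, -0.119], TCP at [0.215, -0.587, 0.25] pointing down, gripper open.
Joint ranges: [-3.01, 3.01], [-1.01, 2.22], [0.06, 2.58], [-1.02, 4.17], [0.09, 2.62], [-3.14, 3.14]. Speed limits (rad/s): [2.57, 2.57, 3.14, 3.14, 3.14, 3.14].

### API

Orientations are given as a unit quaternion [w, x, y, z].
In Python, from plant import manip gives the robot as it stands. The module is installed in compiled form; this text tells all that it offers.
- The arm moves only by the shell command python3 -m crank 'ROWS'. ROWS is a JSON object with one list for each field, all of the same length, 1 to 5, a row being the entries at one place: jaw (the opening from 0.0 (shut) to 1.0 (fully open)), x, y, z (the shift in m), ax, ay, az (a rotation vector in rad); each row shifts and turns the commanded pose from where the row before left it, along the tool's axes as they then stand; what a row does not reach is not made up. A row lasts 1/8 s, in which the tool goes at most 0.0625 m and 0.188 rad, less where a joint would pass 70% of its speed; a pose out of reach is approached as far as the arm can. The fingers move at their own pace and stop on an object; the grip force is fixed at half the most. Time passes only in rows, so rows that do not move let the fingers close. It prints the time, the measured TCP pose, the force, the opening and the grip force at its end. Input that does not fit is refused with a message, and nothing moves.
- manip.state(): the state, without advancing time (a new reading comes with each control period).
- manip.grab_frame(name): name is "side" or "top" or "wrist"; returns (picture, depth): 420x560x3 uint8, red, green, blue; 420x560 float32, m along the optical axis (not along the pixel's ray), 0 where there is no reading.
- manip.camera_params(name): a dict with "intrinsics" (3x3 intrinsics, pixels), "xyz" and "orientation" of the camera in the world. Camera axes: x right, y down, z forward; pixel columns grow to the right and rows downward; lengths in m; the calibration is good to about 2 mm. A picture is of the moment at which its call begins: read the wrist's pose just before it. camera_params takes no time and is no camera call; for the wrist camera it gives the pose at the moment of the call.
- manip.job_done(): hands the job in; it is judged then, once.
Trained networks look in the newest picture that a camera, given by its name, has taken for a name from the list of things; names that differ only in an ending like _2 or _b are one class to them, and where a whole thing is asked for, a point or a joint stands for the part that bears it (a point fixed in the world has none). Each returns a list of dicts, best first, with "conf" (0 to 1); they miss things now and then, are a little off and sometimes report something else, mostly with a low value. They report only what shows in the picture. A call takes as long as a camera call. They do not tell look-alikes from the thing itself.
- manip.look_for(camera, query): "extent" ([left, top, right, bottom] in pixels, round what is visible of it).
- manip.outline_of(camera, query): "region" (420x560 bool, what is visible of it) and "extent" ([left, top, right, bottom] in pixels, round what is visible of it).
- manip.mark_of(camera, query): "centre" ([row, column] in pixels: a listed point, or the origin of a listed thing).
The state is a dict: "time": time; "joint_pos": joint angles; "joint_vel": joint speeds; "joint_efforts": joint torques, N m; "tool_pos": TCP position; "tool_rot": TCP orientation; "contact_force": force on the tool from outside, world axes, zero at the start; "ft_torque": the same for the moment, N m; "gripper_width": opening from 0.0 (shut) to 1.0 (fully open); "grasp_force": force on a finger pad.
Only numpy, scipy, OpenCV 4.12 (cv2) and the standard library are available. Lean on these libraries where they do the work, as an engineer would, in place of code of your own. Each camera call takes 0.05 s, during which the arm holds its last target. There are 200 camera calls.

## Working session

There is one attempt and no reset: what is moved stays moved. The work goes in short steps, Python scripts to look and compute and a shell command to move; the robot and the scene stay as the last step left them, time stands still between calls to the robot, and variables do not carry over. Pictures are saved under pics/ and viewed, at most 10 in all, crops included, and the job is handed in when it is done.

```bash
mkdir -p pics; cat > h.py <<'E'
import numpy as np,cv2
from plant import manip
from scipy.spatial.transform import Rotation as R
def q2R(q): return R.from_quat([q[1],q[2],q[3],q[0]]).as_matrix()
def pts(name,depth,mask=None):
    p=manip.camera_params(name);K=np.array(p["intrinsics"])
    v,u=np.nonzero((depth>0)&(mask if mask is not None else True))
    z=depth[v,u];c=np.c_[(u-K[0,2])/K[0,0]*z,(v-K[1,2])/K[1,1]*z,z]
    return c@q2R(p["orientation"]).T+np.array(p["xyz"])
E
python3 - <<'E'
from h import *
np.set_printoptions(precision=4,suppress=True)
ims=[]
for n in("side","top"):
    im,d=manip.grab_frame(n);np.savez(f"{n}.npz",im=im,d=d)
    cv2.imwrite(f"pics/{n}.png",im[:,:,::-1])
    for q in("bar_cap","knob_cap"):
        for r in manip.outline_of(n,q):
            P=pts(n,d,r["region"]);zt=P[:,2].max()
            print(n,q,round(r["conf"],2),np.round(r["extent"]),np.median(P,0),P.min(0),P.max(0))
    for r in manip.mark_of(n,"bar_grip"): print(n,"grip",r)
print(manip.state(),manip.tip_extent)
E
```

```text
side bar_cap 0.84 [288. 206. 308. 228.] [0.612  0.1521 0.0364] [0.5974 0.1343 0.0045] [0.6423 0.1686 0.054 ]
side bar_cap 0.76 [223. 173. 246. 206.] [0.4756 0.109  0.1471] [0.4489 0.0968 0.1218] [0.4996 0.149  0.1728]
side bar_cap 0.73 [176. 221. 198. 249.] [0.3551 0.0909 0.0287] [ 0.3265  0.0765 -0.0002] [0.3796 0.1629 0.0546]
side bar_cap 0.59 [184. 192. 207. 221.] [0.3699 0.1941 0.028 ] [ 0.3345  0.1789 -0.002 ] [0.3928 0.2881 0.0553]
side knob_cap 0.84 [223. 221. 252. 258.] [ 0.4872 -0.0363  0.1475] [ 0.4463 -0.0521  0.01  ] [0.5122 0.1064 0.174 ]
side knob_cap 0.69 [335. 189. 374. 245.] [0.7444 0.0825 0.0816] [ 0.7138  0.0661 -0.0019] [0.8167 0.2648 0.1375]
side grip {'centre': [231.8, 185.0], 'conf': 0.89}
side grip {'centre': [200.3, 190.8], 'conf': 0.88}
side grip {'centre': [184.8, 232.6], 'conf': 0.6}
side grip {'centre': [210.3, 299.8], 'conf': 0.51}
top bar_cap 0.78 [235. 277. 255. 295.] [0.3655 0.2101 0.0301] [ 0.3383  0.1864 -0.003 ] [0.3906 0.2375 0.0572]
top bar_cap 0.76 [274. 283. 293. 304.] [0.3544 0.108  0.0301] [ 0.326   0.0839 -0.0041] [0.3798 0.1356 0.0582]
top 
[... 398 characters left out ...]
: [287.8, 243.7], 'conf': 0.64}
top grip {'centre': [192.8, 265.2], 'conf': 0.63}
top grip {'centre': [291.9, 287.1], 'conf': 0.51}
top grip {'centre': [147.7, 288.3], 'conf': 0.44}
{'time': 0.4, 'joint_pos': array([-1.339 ,  0.0528,  1.6131, -0.    ,  1.476 , -0.119 ]), 'joint_vel': array([ 0.0009, -0.0003, -0.0025,  0.0001,  0.0018, -0.0004]), 'joint_efforts': array([  0.0007, -39.3048, -36.9811,  -0.0001,   0.0024,   0.    ]), 'tool_pos': array([ 0.2147, -0.5868,  0.2501]), 'tool_rot': array([-0.0002,  0.9847,  0.1745, -0.    ]), 'contact_force': array([0.0768, 0.49  , 0.2703]), 'ft_torque': array([-0.0295,  0.0129, -0.0181]), 'grasp_force': 0.0, 'gripper_width': 0.9979799917858754} 0.019
```

```bash
python3 - <<'E'
from h import *
s=np.load("side.npz");t=np.load("top.npz")
a=cv2.resize(s["im"][150:280,150:400],(800,416),interpolation=3)
cv2.imwrite("pics/cs.png",a[:,:,::-1])
b=cv2.resize(t["im"][130:320,210:400],(600,600),interpolation=3)
cv2.imwrite("pics/ct.png",b[:,:,::-1])
P=pts("top",t["d"])
m=(np.hypot(P[:,0]-.473,P[:,1]-.127)<.035)
for lo,hi in((.155,.18),(.14,.151)):
    Q=P[m&(P[:,2]>lo)&(P[:,2]<hi)]
    (c,wh,an)=cv2.minAreaRect((Q[:,:2]*1000).astype(np.float32));print(lo,len(Q),c,wh,an,Q.mean(0))
    w,v=np.linalg.eigh(np.cov(Q[:,:2].T));print(v[:,1])
P=pts("top",t["d"])
m=(np.hypot(P[:,0]-.485,P[:,1]+.02)<.035)&(P[:,2]>.14);print(P[m].mean(0))
E
```

```text
0.155 92 (472.98046875, 127.57626342773438) (12.0337553024292, 41.856239318847656) 6.624698162078857 [0.4727717  0.12745451 0.16983034]
[-0.12655282  0.99195987]
0.14 220 (473.0815124511719, 127.20521545410156) (49.038639068603516, 49.30952835083008) 0.4841071367263794 [0.47208654 0.12768448 0.14740574]
[-0.996604   -0.08234365]
[ 0.48467894 -0.02057008  0.15529199]
```

View pics/cs.png

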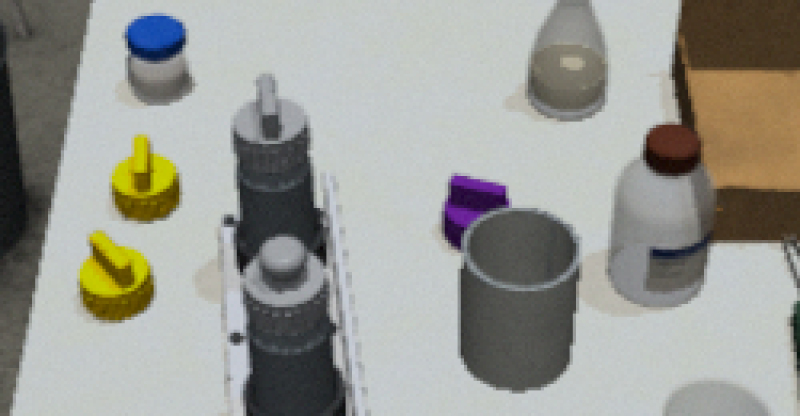

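View pics/ct.png

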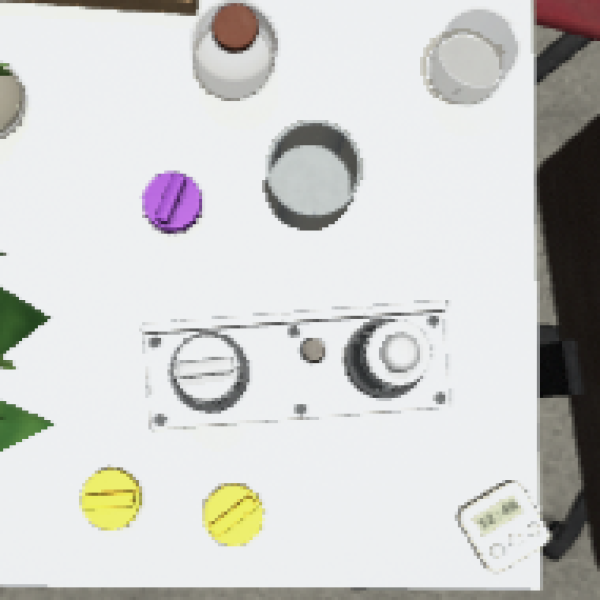

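View pics/side.png

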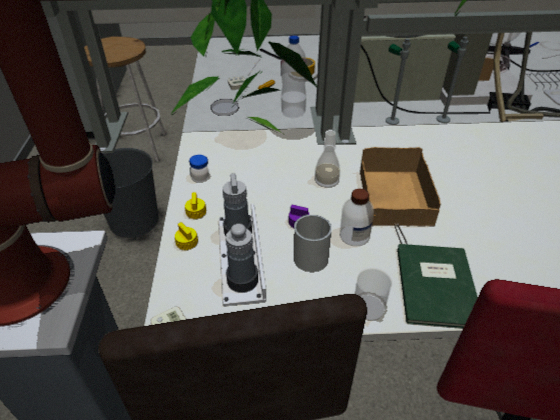

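Candidates (side px): yellow (196,208), yellow (186,236), purple (298,216), steel bar cap on rack (235,188; top px 274,247). The steel one with the bar, on the rack's left bottle, is the one; knob cap is at (238,232). The crops confirm it. Next I check obstacles on the way.

```bash
python3 - <<'E'
from h import *
P=np.vstack([pts(n,np.load(n+".npz")["d"]) for n in("top","side")])
P=P[P[:,2]<1.3]
xs=np.arange(-.3,1,.08);ys=np.arange(.56,-1,-.08)
print("      "+" ".join(f"{x:5.2f}" for x in xs))
for y in ys:
    r=[]
    for x in xs:
        m=(abs(P[:,0]-x-.04)<.04)&(abs(P[:,1]-y-.04)<.04)
        r.append(f"{np.percentile(P[m,2],98)*100:5.0f}" if m.sum()>3 else "    .")
    print(f"{y:5.2f} "+" ".join(r))
E
```

```text
-0.30 -0.22 -0.14 -0.06  0.02  0.10  0.18  0.26  0.34  0.42  0.50  0.58  0.66  0.74  0.82  0.90  0.98
 0.56   -79   -79   -79   -79    33    49    36    36    36    49    55    36    52    52    35    36    36
 0.48   -79   -79   -79   -79    39    49    49    49     0    49    57     1    65    52    37    37    37
 0.40   -79   -79   -79   -79    45    49    49    64    78    72    49    59    83    52    43    43    43
 0.32   -79   -79   -79   -79    46    48    49    91    91    91    93    90    88    71     8     8     1
 0.24   -79   -79   -79   -79   -79   -79    70    73    97    95    99    85    87    74     1     7     0
 0.16   -79   -79   -79   -70     0     0   -79     1    95    76    80    84    86    60     1     7     0
 0.08     .     .     .     1     1    29    66     3     5    17     5     5    86    14     6     7     1
 0.00     .     .     .     .    30    44    70     1     1    11     5    10    10    10     2     2     1
-0.08     .     .     .     7    29    49    69     1     1    17    15     8     9     9     2     2     1
-0.16     .     .   -20   
[... 461 characters left out ...]
 -29   -29   -29   -29   -29   -30   -29   -29   -29
-0.56   -79   -79   -79   -79   -79   -79     .   -29   -29   -29   -29   -29   -29    -3    -3    -3   -29
-0.64   -79   -79   -79   -79   -79   -79   -79   -29   -29   -29     3     4     4     4     4     4     4
-0.72   -79   -79   -78   -79   -79   -79   -79   -30   -29   -29    -2     .     4     4     4     4     5
-0.80   -79   -79   -79   -79   -79   -79   -79   -79     .     .   -17     .     .     .     .     .     .
-0.88   -79   -59   -46   -45   -44   -44   -43   -42   -41   -40   -36   -39     .     .     .     .     .
-0.96   -79   -79   -79   -79   -79   -78   -79   -78   -79   -79   -78   -79     .     .     .     .     .
```

```bash
python3 -m crank '{"jaw": [1,1,1,1,1],"x": [0,0,0,0,0],"y": [0,0,0,0,0],"z": [-0.06,-0.02,0,0,0],"ax": [0,0,0,0,0],"ay": [0,0,0,0,0],"az": [0,-0.167,-0.167,-0.167,-0.167]}'; python3 -m crank '{"jaw": [1,1,1,1,1],"x": [0,0,0,0,0],"y": [0,0,0,0,0],"z": [0,0,0,0,0],"ax": [0,0,0,0,0],"ay": [0,0,0,0,0],"az": [-0.167,-0.167,-0.167,-0.167,0]}'
cat > to.py <<'E'
import sys
from h import *
x,y,z,yaw=map(float,sys.argv[1:5])
s=manip.state();T=q2R(s["tool_rot"])
print("dtool",(T.T@(np.array([x,y,z])-s["tool_pos"])).round(4),"xaxis yaw",np.arctan2(T[1,0],T[0,0]).round(4),"zaxis",T[:,2].round(4))
D=R.from_euler('z',yaw).as_matrix()@np.diag([1,-1,-1.]);print("rot to go",R.from_matrix(T.T@D).as_rotvec().round(4))
print(s["tool_pos"].round(4),s["joint_pos"].round(3),s["contact_force"].round(1),s["ft_torque"].round(2),s["gripper_width"],s["grasp_force"],s["time"])
E
python3 to.py .4728 .1275 .33 1.686
```

```text
time: 1.02
tool_pos: [0.2148, -0.5869, 0.3304]
tool_rot: [0.0, 0.872, 0.49, -0.0]
contact_force: [-0.2, 0.3, 0.9]
gripper_width: 0.999
grasp_force: 0.0
time: 1.65
tool_pos: [0.2148, -0.5869, 0.3303]
tool_rot: [-0.0, 0.666, 0.746, 0.0]
contact_force: [0.6, 0.1, 0.2]
gripper_width: 1.0
grasp_force: 0.0
dtool [6.804e-01 3.376e-01 3.000e-04] xaxis yaw 1.6848 zaxis [ 0.  0. -1.]
rot to go [ 0.     -0.     -0.0012]
[ 0.2148 -0.5869  0.3303] [-1.339  0.018  1.517  0.     1.607 -1.453] [0.6 0.1 0.2] [ 0.03 -0.01 -0.07] 1.0002359346518588 0.0 1.65
```

```bash
python3 -m crank '{"jaw": [1,1,1,1,1],"x": [0.0486,0.0486,0.0486,0.0486,0.0486],"y": [0.0241,0.0241,0.0241,0.0241,0.0241],"z": [0,0,0,0,0],"ax": [0,0,0,0,0],"ay": [0,0,0,0,0],"az": [0,0,0,0,0]}'; python3 -m crank '{"jaw": [1,1,1,1,1],"x": [0.0486,0.0486,0.0486,0.0486,0.0486],"y": [0.0241,0.0241,0.0241,0.0241,0.0241],"z": [0,0,0,0,0],"ax": [0,0,0,0,0],"ay": [0,0,0,0,0],"az": [0,0,0,0,0]}';  python3 -m crank '{"jaw": [1,1,1,1],"x": [0.0486,0.0486,0.0486,0],"y": [0.0241,0.0241,0.0241,0],"z": [0,0,0,0],"ax": [0,0,0,0],"ay": [0,0,0,0],"az": [0,0,0,0]}'
python3 to.py .4728 .1275 .33 1.686
python3 - <<'E'
from h import *
im,d=manip.grab_frame("wrist");cv2.imwrite("pics/w1.png",im[:,:,::-1])
np.set_printoptions(precision=4,suppress=True)
P=pts("wrist",d)
m=(np.hypot(P[:,0]-.473,P[:,1]-.127)<.035)
for lo,hi in((.163,.18),(.141,.152)):
    Q=P[m&(P[:,2]>lo)&(P[:,2]<hi)]
    if len(Q)<9: print(len(Q)); continue
    (c,wh,an)=cv2.minAreaRect((Q[:,:2]*1000).astype(np.float32));print(lo,len(Q),c,wh,an,Q.mean(0),np.median(Q[:,2]))
E
```

```text
time: 2.28
tool_pos: [0.3066, -0.33, 0.3305]
tool_rot: [0.0, 0.666, 0.746, 0.0]
contact_force: [0.0, -1.0, -0.1]
gripper_width: 1.0
grasp_force: 0.0
time: 2.9
tool_pos: [0.3981, -0.0746, 0.3306]
tool_rot: [0.001, 0.666, 0.746, 0.0]
contact_force: [0.2, -1.2, -0.2]
gripper_width: 0.994
grasp_force: 0.0
time: 3.4
tool_pos: [0.453, 0.0798, 0.3301]
tool_rot: [-0.0, 0.664, 0.748, -0.0]
contact_force: [0.0, -0.6, -0.4]
gripper_width: 1.001
grasp_force: 0.0
dtool [0.045  0.0253 0.0001] xaxis yaw 1.6899 zaxis [-7.e-04  5.e-04 -1.e+00]
rot to go [-0.0006 -0.0005  0.0039]
[0.453  0.0798 0.3301] [ 0.012 -0.389  1.872  0.     1.659 -0.107] [ 0.  -0.6 -0.4] [-0.05  0.04 -0.  ] 1.0011688836591575 0.0 3.4
0.163 562 (474.6942443847656, 122.99122619628906) (12.081751823425293, 43.52199935913086) 6.4494709968566895 [0.4742 0.1238 0.1694] 0.1696062147952244
0.141 1263 (474.46722412109375, 124.04194641113281) (50.10210037231445, 49.64236831665039) 14.537808418273926 [0.4737 0.1246 0.1469] 0.14698627161546352
```

View pics/w1.png

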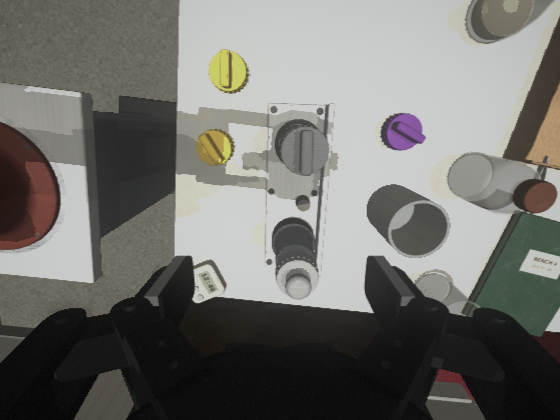

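```bash
python3 -m crank '{"jaw": [1,1,1,0.5,0.5],"x": [0.0429,0,0,0,0],"y": [0.0263,0,0,0,0],"z": [0,0.06,0.03,0,0],"ax": [0,0,0,0,0],"ay": [0,0,0,0,0],"az": [0,0,0,0,0]}'
python3 to.py .4740 .1255 .24 1.685
python3 - <<'E'
from h import *
print(manip.tip_extent)
im,d=manip.grab_frame("wrist");cv2.imwrite("pics/w2.png",im[:,:,::-1])
np.set_printoptions(precision=4,suppress=True)
P=pts("wrist",d)
m=(np.hypot(P[:,0]-.473,P[:,1]-.127)<.035)
for lo,hi in((.163,.176),(.141,.152)):
    Q=P[m&(P[:,2]>lo)&(P[:,2]<hi)]
    if len(Q)<9: print(len(Q)); continue
    (c,wh,an)=cv2.minAreaRect((Q[:,:2]*1000).astype(np.float32));print(lo,len(Q),c,wh,an,Q.mean(0),np.median(Q[:,2]))
E
```

```text
time: 4.08
tool_pos: [0.4748, 0.1217, 0.2423]
tool_rot: [0.001, 0.666, 0.746, 0.001]
contact_force: [0.0, -0.2, 0.7]
gripper_width: 0.607
grasp_force: 0.0
dtool [ 0.0038 -0.0004  0.0023] xaxis yaw 1.6846 zaxis [ 2.8e-03  1.0e-04 -1.0e+00]
rot to go [ 0.0028  0.0002 -0.0004]
[0.4748 0.1217 0.2423] [ 0.099 -0.276  1.929 -0.     1.486 -0.015] [ 0.  -0.2  0.7] [ 0.02 -0.   -0.05] 0.6072058487228436 0.0 4.075
0.019
0.163 978 (474.85333251953125, 125.86917114257812) (11.887648582458496, 43.27637481689453) 6.829364776611328 [0.4748 0.127  0.17  ] 0.1702655054245364
0.141 2183 (475.0063171386719, 126.56288146972656) (51.88130187988281, 48.454627990722656) 6.533122539520264 [0.4748 0.1281 0.1475] 0.1476445392493607
```

View pics/w2.png

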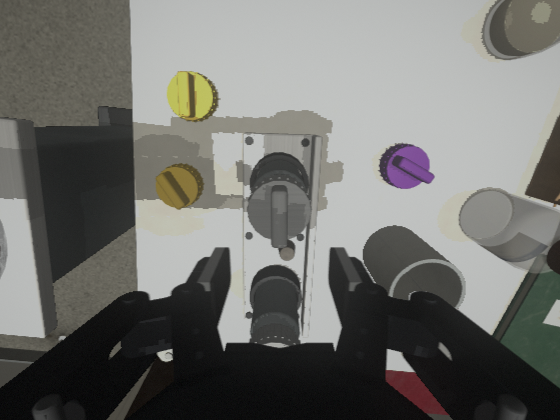

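```bash
python3 -m crank '{"jaw": [0.15,0.15,0.15,0.15],"x": [0.0048,0,0,0],"y": [-0.0004,0,0,0],"z": [0,0,0,0],"ax": [0,0,0,0],"ay": [0,0,0,0],"az": [0,0,0,0]}'
python3 to.py .4745 .1266 .17 1.687
python3 - <<'E'
from h import *
s=manip.state()
im,d=manip.grab_frame("wrist")
P=(pts("wrist",d)-s["tool_pos"])@q2R(s["tool_rot"])
m=(abs(P[:,0])<.03)&(abs(P[:,1])<.06)&(P[:,2]<.045)&(P[:,2]>-.05)
Q=P[m];print(len(Q))
for z in np.arange(-.05,.045,.005):
    q=Q[(Q[:,2]>z)&(Q[:,2]<=z+.005)]
    if len(q):print(z.round(3),len(q),q.min(0).round(3),q.max(0).round(3))
P=pts("wrist",d)
m=(np.hypot(P[:,0]-.473,P[:,1]-.127)<.035)
for lo,hi in((.163,.176),(.141,.152)):
    Q=P[m&(P[:,2]>lo)&(P[:,2]<hi)]
    (c,wh,an)=cv2.minAreaRect((Q[:,:2]*1000).astype(np.float32));print(lo,len(Q),c,wh,an)
E
```

```text
time: 4.62
tool_pos: [0.4731, 0.1273, 0.2404]
tool_rot: [0.0, 0.665, 0.747, 0.0]
contact_force: [0.0, 0.1, 0.2]
gripper_width: 0.15
grasp_force: 0.0
dtool [-0.0009  0.0013  0.0704] xaxis yaw 1.6869 zaxis [ 1.e-04  0.e+00 -1.e+00]
rot to go [ 0.0001  0.     -0.0001]
[0.4731 0.1273 0.2404] [ 0.111 -0.274  1.93  -0.     1.485 -0.005] [0.  0.1 0.2] [0.01 0.01 0.06] 0.15022743888620077 0.0 4.625
14594
-0.05 2654 [-0.013 -0.051 -0.05 ] [ 0.017  0.052 -0.045]
-0.045 2105 [-0.013 -0.048 -0.045] [ 0.012  0.048 -0.04 ]
-0.04 4104 [-0.014 -0.044 -0.04 ] [ 0.013  0.045 -0.035]
-0.035 1755 [-0.01  -0.042 -0.035] [ 0.014  0.042 -0.03 ]
-0.03 1206 [-0.009 -0.038 -0.03 ] [ 0.014  0.038 -0.025]
-0.025 425 [-0.008 -0.031 -0.025] [ 0.013  0.028 -0.02 ]
-0.02 617 [-0.012 -0.016 -0.02 ] [ 0.011  0.018 -0.015]
-0.015 299 [-0.012 -0.02  -0.015] [ 0.011  0.02  -0.01 ]
-0.01 339 [-0.011 -0.02  -0.01 ] [ 0.011  0.02  -0.005]
-0.005 336 [-0.011 -0.02  -0.005] [ 0.011  0.02  -0.   ]
-0.0 285 [-0.   -0.02  0.  ] [0.011 0.02  0.005]
0.005 268 [-0.012 -0.02   0.005] [0.011 0.02  0.01 ]
0.01 174 [-0.004 -0.018  0.01 ] [0.011 0.019 0.015]
0.015 27 [ 0.01  -0.013  0.015] [0.01  0.013 0.017]
0.163 964 (474.668701171875, 125.72349548339844) (11.825746536254883, 43.188804626464844) 6.529265403747559
0.141 2162 (474.694580078125, 125.85363006591797) (50.85005187988281, 49.01146697998047) 5.873570442199707
```

```bash
python3 -m crank '{"jaw": [0.5,0.5,0.5,0.5,0.5],"x": [-0.001,0,0,0,0],"y": [0.001,0,0,0,0],"z": [0,0,0.035,0.025,0.01],"ax": [0,0,0,0,0],"ay": [0,0,0,0,0],"az": [0,0,0,0,0]}'
python3 to.py .4742 .1264 .170 1.687
python3 -m crank '{"jaw": [0,0,0,0],"x": [0,0,0,0],"y": [0,0,0,0],"z": [0,0,0,0],"ax": [0,0,0,0],"ay": [0,0,0,0],"az": [0,0,0,0]}'
python3 to.py .4742 .1264 .170 1.687
```

```text
time: 5.3
tool_pos: [0.4732, 0.1262, 0.1684]
tool_rot: [-0.001, 0.665, 0.747, -0.001]
contact_force: [0.2, 0.7, 0.6]
gripper_width: 0.503
grasp_force: 0.0
dtool [ 0.      0.001  -0.0016] xaxis yaw 1.6867 zaxis [-3.1e-03 -3.0e-04 -1.0e+00]
rot to go [-0.0031 -0.     -0.0003]
[0.4732 0.1262 0.1684] [ 0.109 -0.212  2.002  0.     1.355 -0.007] [0.2 0.7 0.6] [0.01 0.01 0.02] 0.5034959142646072 0.0 5.3
time: 5.8
tool_pos: [0.4748, 0.1265, 0.1716]
tool_rot: [0.001, 0.665, 0.747, 0.001]
contact_force: [-0.5, -0.8, 2.7]
gripper_width: 0.124
grasp_force: 62.0
dtool [-0.     -0.0006  0.0016] xaxis yaw 1.6868 zaxis [ 1.9e-03  2.0e-04 -1.0e+00]
rot to go [ 0.002   0.     -0.0002]
[0.4748 0.1265 0.1716] [ 0.109 -0.214  1.998  0.     1.356 -0.007] [-0.5 -0.8  2.7] [-0.04  0.23  0.  ] 0.12350384570107907 62.00139284133911 5.8
```

```bash
for i in 1; do python3 -m crank '{"jaw": [0,0],"x": [0,0],"y": [0,0],"z": [0,0],"ax": [0,0],"ay": [0,0],"az": [0.06,0]}' >/dev/null; python3 to.py .4742 .1264 .170 1.687; done;  python3 -m crank '{"jaw": [0,0],"x": [0,0],"y": [0,0],"z": [0,0],"ax": [0,0],"ay": [0,0],"az": [0.06,0]}' >/dev/null; python3 to.py .4742 .1264 .170 1.687;  python3 -m crank '{"jaw": [0,0],"x": [0,0],"y": [0,0],"z": [0,0],"ax": [0,0],"ay": [0,0],"az": [0.05,0]}' >/dev/null; python3 to.py .4742 .1264 .170 1.687
```

```text
dtool [-0.0001 -0.0007  0.0016] xaxis yaw 1.6274 zaxis [ 2.1e-03  5.0e-04 -1.0e+00]
rot to go [ 0.0021 -0.0003 -0.0596]
[0.4749 0.1266 0.1716] [ 0.109 -0.214  1.998  0.     1.356  0.052] [-1.1  1.4  4.4] [0.04 0.13 0.01] 0.12418225582409277 62.27652668952942 6.05
dtool [-0.0002 -0.0007  0.0016] xaxis yaw 1.5677 zaxis [ 2.1e-03  5.0e-04 -1.0e+00]
rot to go [ 0.0022 -0.0004 -0.1193]
[0.4749 0.1266 0.1716] [ 0.109 -0.214  1.998  0.     1.355  0.112] [-1.1  0.5  5.3] [0.11 0.21 0.  ] 0.12442126594167864 62.39648222923279 6.3
dtool [-0.0002 -0.0007  0.0016] xaxis yaw 1.5178 zaxis [ 2.1e-03  3.0e-04 -1.0e+00]
rot to go [ 0.0022 -0.0002 -0.1692]
[0.4749 0.1265 0.1716] [ 0.109 -0.214  1.998  0.     1.355  0.162] [-0.8  0.2  6.5] [-0.03  0.17 -0.01] 0.12176201292021435 62.40211486816406 6.55
```

```bash
python3 -m crank '{"jaw": [0,0],"x": [0,0],"y": [0,0],"z": [0,0],"ax": [0,0],"ay": [0,0],"az": [0.05,0]}' >/dev/null; python3 to.py .4742 .1264 .170 1.687;  python3 -m crank '{"jaw": [0,0],"x": [0,0],"y": [0,0],"z": [0,0],"ax": [0,0],"ay": [0,0],"az": [0.05,0]}' >/dev/null; python3 to.py .4742 .1264 .170 1.687;  python3 -m crank '{"jaw": [0,0],"x": [0,0],"y": [0,0],"z": [0,0],"ax": [0,0],"ay": [0,0],"az": [0.05,0]}' >/dev/null; python3 to.py .4742 .1264 .170 1.687
```

```text
dtool [ 0.     -0.0007  0.0016] xaxis yaw 1.4682 zaxis [ 2.1e-03 -4.0e-04 -1.0e+00]
rot to go [ 0.0021  0.0004 -0.2188]
[0.4749 0.1263 0.1716] [ 1.090e-01 -2.140e-01  1.998e+00 -1.000e-03  1.356e+00  2.110e-01] [-1.3 -0.5  5. ] [-0.18  0.18  0.13] 0.11947201528076132 62.45618462562561 6.8
dtool [ 0.0001 -0.0007  0.0016] xaxis yaw 1.4193 zaxis [ 2.e-03 -8.e-04 -1.e+00]
rot to go [ 0.002   0.0007 -0.2677]
[0.4749 0.1262 0.1716] [ 1.090e-01 -2.140e-01  1.998e+00 -1.000e-03  1.356e+00  2.600e-01] [-1.3 -1.4  5.1] [-0.18  0.18  0.41] 0.11813054041581264 62.665640115737915 7.05
dtool [ 0.0001 -0.0007  0.0016] xaxis yaw 1.3708 zaxis [ 0.002  -0.0012 -1.    ]
rot to go [ 0.0021  0.0011 -0.3162]
[0.4748 0.1262 0.1716] [ 1.090e-01 -2.140e-01  1.998e+00 -1.000e-03  1.356e+00  3.090e-01] [-1.5 -1.   5.8] [-0.22  0.2   0.92] 0.12136324113392193 64.64006781578064 7.3
```

Clockwise (+rz) meets a stop at about 0.25 rad, where the torque climbs to 0.9 N m. Next I try the other way.

```bash
python3 -m crank '{"jaw": [0,0,0,0],"x": [0,0,0,0],"y": [0,0,0,0],"z": [0,0,0,0],"ax": [0,0,0,0],"ay": [0,0,0,0],"az": [-0.1,-0.1,-0.12,0]}' >/dev/null; python3 to.py .4742 .1264 .170 1.687;  python3 -m crank '{"jaw": [0,0,0],"x": [0,0,0],"y": [0,0,0],"z": [0,0,0],"ax": [0,0,0],"ay": [0,0,0],"az": [-0.1,-0.1,0]}' >/dev/null; python3 to.py .4742 .1264 .170 1.687;  python3 -m crank '{"jaw": [0,0,0],"x": [0,0,0],"y": [0,0,0],"z": [0,0,0],"ax": [0,0,0],"ay": [0,0,0],"az": [-0.1,-0.1,0]}' >/dev/null; python3 to.py .4742 .1264 .170 1.687
```

```text
dtool [ 0.0001 -0.0007  0.0016] xaxis yaw 1.6887 zaxis [ 1.9e-03  1.0e-04 -1.0e+00]
rot to go [0.0019 0.0002 0.0017]
[0.4749 0.1264 0.1716] [ 0.109 -0.214  1.998 -0.     1.356 -0.009] [-0.5  0.3  5.4] [-0.    0.19  0.06] 0.12332849154726638 62.43601083755493 7.8
dtool [ 0.0002 -0.0007  0.0016] xaxis yaw 1.8887 zaxis [ 2.e-03  1.e-04 -1.e+00]
rot to go [0.002  0.0003 0.2017]
[0.4749 0.1265 0.1716] [ 0.109 -0.214  1.998 -0.     1.356 -0.209] [-1.3 -0.6  5.1] [-0.03  0.18 -0.01] 0.12127242027568638 62.42124080657959 8.175
dtool [ 0.0002 -0.0006  0.0016] xaxis yaw 2.0887 zaxis [ 1.8e-03  2.0e-04 -1.0e+00]
rot to go [1.800e-03 4.000e-04 4.017e-01]
[0.4748 0.1265 0.1716] [ 0.109 -0.214  1.998  0.     1.356 -0.409] [-0.8  0.6  5.7] [-0.    0.27  0.11] 0.1243621960019922 62.45595932006836 8.55
```

```bash
python3 -m crank '{"jaw": [0,0,0,0,0],"x": [0,0,0,0,0],"y": [0,0,0,0,0],"z": [0,0,0,0,0],"ax": [0,0,0,0,0],"ay": [0,0,0,0,0],"az": [-0.1,-0.1,-0.1,-0.1,0]}' >/dev/null; python3 to.py .4742 .1264 .170 1.687;  python3 -m crank '{"jaw": [0,0,0,0],"x": [0,0,0,0],"y": [0,0,0,0],"z": [0,0,0,0],"ax": [0,0,0,0],"ay": [0,0,0,0],"az": [-0.1,-0.1,-0.1,0]}' >/dev/null; python3 to.py .4742 .1264 .170 1.687;  python3 -m crank '{"jaw": [0,0,0,0],"x": [0,0,0,0],"y": [0,0,0,0],"z": [0,0,0,0],"ax": [0,0,0,0],"ay": [0,0,0,0],"az": [-0.1,-0.1,-0.1,0]}' >/dev/null; python3 to.py .4742 .1264 .170 1.687
```

```text
dtool [ 0.0003 -0.0004  0.0016] xaxis yaw 2.4887 zaxis [ 1.4e-03  5.0e-04 -1.0e+00]
rot to go [1.500e-03 3.000e-04 8.017e-01]
[0.4747 0.1266 0.1716] [ 0.109 -0.214  1.998  0.     1.356 -0.809] [-1.5 -0.1  6.3] [0.11 0.38 0.09] 0.12595402899235392 62.50112056732178 9.175
dtool [ 0.0003 -0.0002  0.0016] xaxis yaw 2.7888 zaxis [ 9.e-04  2.e-04 -1.e+00]
rot to go [9.0000e-04 4.0000e-04 1.1018e+00]
[0.4745 0.1265 0.1716] [ 0.109 -0.214  1.998  0.     1.357 -1.109] [-3.   0.1  6.8] [-0.04  0.49  0.09] 0.12342783170336723 62.57161617279053 9.675
dtool [ 0.0003 -0.0003  0.0016] xaxis yaw 3.0888 zaxis [ 7.e-04  6.e-04 -1.e+00]
rot to go [1.1000e-03 1.0000e-04 1.4018e+00]
[0.4745 0.1267 0.1716] [ 1.090e-01 -2.140e-01  1.998e+00  1.000e-03  1.357e+00 -1.409e+00] [-3.2  0.3  6.2] [0.16 0.48 0.04] 0.12397374127954658 62.57615804672241 10.175
```

```bash
python3 -m crank '{"jaw": [0,0,0],"x": [0,0,0],"y": [0,0,0],"z": [-0.004,-0.004,0],"ax": [0,0,0],"ay": [0,0,0],"az": [0,0,0]}'; python3 -m crank '{"jaw": [0,0,0,0],"x": [0,0,0,0],"y": [0,0,0,0],"z": [-0.01,-0.01,-0.01,0],"ax": [0,0,0,0],"ay": [0,0,0,0],"az": [0,0,0,0]}'; python3 to.py .4745 .1267 .2716 3.0888
```

```text
time: 10.55
tool_pos: [0.474, 0.1264, 0.1782]
tool_rot: [-0.0, 0.027, 1.0, -0.0]
contact_force: [-0.1, 0.3, -0.3]
gripper_width: 0.12
grasp_force: 61.5
time: 11.05
tool_pos: [0.4749, 0.1265, 0.21]
tool_rot: [0.001, 0.027, 1.0, 0.0]
contact_force: [-0.0, 0.2, -2.5]
gripper_width: 0.123
grasp_force: 61.4
dtool [ 0.0003  0.0002 -0.0616] xaxis yaw 3.0869 zaxis [ 2.7e-03  4.0e-04 -1.0e+00]
rot to go [ 0.0005  0.0027 -0.0019]
[0.4749 0.1265 0.21  ] [ 0.109 -0.249  1.962  0.     1.427 -1.407] [-0.   0.2 -2.5] [ 0.01 -0.05  0.  ] 0.12343233443209915 61.445152759552 11.05
```

```bash
python3 -m crank '{"jaw": [0,0,0,0,0],"x": [0,0,0,0,0],"y": [0,0,0,0,0],"z": [-0.02,-0.02,-0.015,-0.0065,0],"ax": [0,0,0,0,0],"ay": [0,0,0,0,0],"az": [0,0,0,0,0]}'; python3 -m crank '{"jaw": [0,0,0,0],"x": [0,0,0,0],"y": [0,0,0,0],"z": [0,0,0,0],"ax": [0,0,0,0],"ay": [0,0,0,0],"az": [0,0,0,0]}'; python3 to.py .4745 .1267 .2716 3.0888
python3 - <<'E'
from h import *
im,d=manip.grab_frame("side");a=cv2.resize(im[110:280,150:330],(635,600),interpolation=3)
cv2.imwrite("pics/end.png",a[:,:,::-1])
for r in manip.outline_of("side","bar_cap"):
    P=pts("side",d,r["region"]);print(r["conf"],r["extent"],np.median(P,0).round(3),P[:,2].min().round(3),P[:,2].max().round(3))
E
```

```text
time: 11.68
tool_pos: [0.4744, 0.1264, 0.2704]
tool_rot: [0.0, 0.027, 1.0, 0.0]
contact_force: [-0.2, -0.6, -1.5]
gripper_width: 0.123
grasp_force: 61.4
time: 12.18
tool_pos: [0.4741, 0.1264, 0.2696]
tool_rot: [-0.0, 0.027, 1.0, -0.0]
contact_force: [-0.5, -0.7, -1.6]
gripper_width: 0.121
grasp_force: 61.4
dtool [-0.0004  0.0003 -0.002 ] xaxis yaw 3.0868 zaxis [-4.e-04 -0.e+00 -1.e+00]
rot to go [-0.0001 -0.0004 -0.002 ]
[0.4741 0.1264 0.2696] [ 0.109 -0.288  1.893  0.     1.537 -1.407] [-0.5 -0.7 -1.6] [ 0.02 -0.   -0.03] 0.1211158287068036 61.44880771636963 12.175
0.88 [182.8, 192.7, 207.8, 220.8] [0.37  0.193 0.029] 0.001 0.055
0.86 [178.2, 219.5, 196.6, 250.6] [0.357 0.09  0.029] 0.0 0.055
0.72 [287.2, 207.5, 306.7, 229.7] [0.613 0.152 0.037] 0.003 0.102
0.62 [217.4, 139.2, 245.6, 166.6] [0.479 0.11  0.244] 0.002 0.271
```

View pics/end.png

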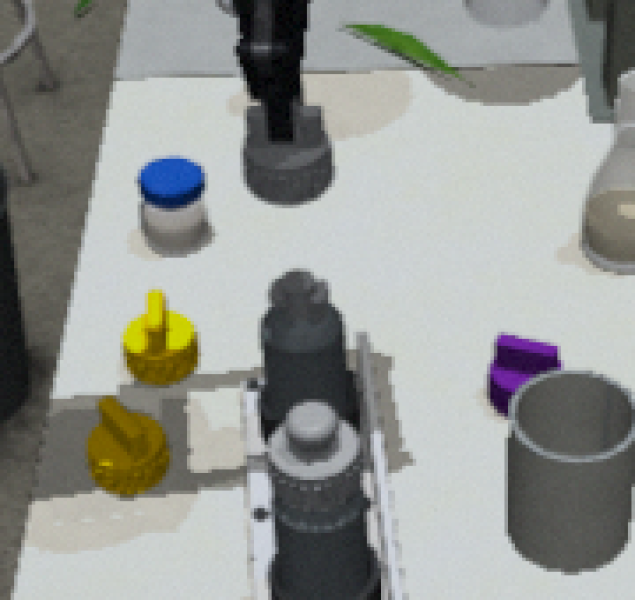

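The crop shows the steel cap (287,160) gripped by its bar and upright. It hangs above the bare bottle neck (300,290), and the knob cap (310,440) and the look-alikes are where they were.

```bash
python3 -c "
from plant import manip
print(manip.job_done())"
```

```text
the job is handed in; nothing more can be done
None
```

The bar cap met a stop clockwise, unlocked anticlockwise with a 1.4 rad turn, and is now held upright and still about 10 cm above its bottle; the job is handed in.

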